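Bring up the microscope lamp on its touch strip

TASK

Turn the microscope lamp up on the blue control: with the fingers shut, lightly stroke its bow-shaped touch strip with the fingertips, following the bow from the white field through yellow, light orange and dark orange to the red one, so that every field is touched in that order. Finish with the fingertips still resting lightly on the red field alone and keep them there, because the lamp stays bright only while red is touched. Do not press hard, shift or lift the control, touch the grey control, or disturb the things standing around.

Things in the scene. Friction and masses are not known exactly. Their poses are not given: they have to be found in the camera images.
- blue_unit: The lamp control to use: light blue box, 130 (x) x 210 (y) x 35 mm, about 1.6 kg, loose on the table. Origin: centre of its underside, z up. A bow-shaped strip of five fields stands 9 mm proud of its top: arc of 95 mm radius about x = -50, y = 0 mm, bulging to +x; field centres at +44 (white, +y end), 22, 0, -22, -44 degrees (red) from +x; the longer end fields run straight, their centres 5 mm farther out along the tangent
- grey_unit: A second lamp control of the same shape and size (five coloured fields too), but with a grey box; it serves another lamp and must not be touched. Origin at the centre of its underside
- strip (a joint): How far the blue control's strip is pressed down, m: 0 free, 0.006 on its stop. All five fields go down together, straight down, on one soft spring: about 0.4 N to start, 2.2 N at 3 mm, 4 N at 6 mm; beyond that it is rigid. It springs back when released
- field1: Field 1 of 5 of the blue control's strip, white (the dim end, where the stroke starts): flat, 30 mm across the strip (its x) and 45 mm along it (its y). Origin at the centre of its top face, 44 mm above the table when free, z up
- field2: Field 2 of 5 of the blue control's strip, yellow: flat, 30 mm across the strip (its x) and 35 mm along it (its y). Origin at the centre of its top face, 44 mm above the table when free, z up
- field3: Field 3 of 5 of the blue control's strip, light orange: flat, 30 mm across the strip (its x) and 35 mm along it (its y). Origin at the centre of its top face, 44 mm above the table when free, z up
- field4: Field 4 of 5 of the blue control's strip, dark orange: flat, 30 mm across the strip (its x) and 35 mm along it (its y). Origin at the centre of its top face, 44 mm above the table when free, z up
- field5: Field 5 of 5 of the blue control's strip, red (the bright end, where the stroke finishes): flat, 30 mm across the strip (its x) and 45 mm along it (its y). Origin at the centre of its top face, 44 mm above the table when free, z up
- oil_bottle: small amber glass bottle with black cap, 26 mm wide, 45 mm tall, standing on the blue control inside the bow; origin at the centre of its underside. Leave it alone
- dust_cap: black round cap, 32 mm wide, 18 mm tall, lying on the grey control; origin at the centre of its underside. Leave it alone
- objective: steel microscope objective, 28 mm wide, 42 mm tall, standing between the two controls; origin at the centre of its underside. Leave it alone
- slide_box: flat blue slide box, 80 x 170 x 27 mm, farther back than the controls; origin at the centre of its underside. Leave it alone
- mouse: black computer mouse, 100 x 58 x 30 mm; origin at the centre of its underside. Leave it alone
- stain_jar: open glass jar, 60 mm wide, 70 mm tall; origin at the centre of its underside. Leave it alone
- cover_box: clear box of cover glasses with a green lid band, 60 x 60 x 31 mm; origin at the centre of its underside. Leave it alone

How it is judged:
By the outcome, as a careful person would: the job done as asked, in the order asked, and still so for the second after the job is handed in, while the arm keeps its last pose, push and grip.
It also fails if it takes over 38 s, if anything falls off the work surface, if the arm or the gripper's body presses on something with over 40 N, if the wrist force passes 120 N, or if a joint passes its speed limit or range.

ROBOT

A 6-joint arm with a two-finger parallel gripper is mounted at the origin on the work surface. World frame = base frame: x ahead of the robot, y to its left, z up, the work surface at z = 0. Lengths are in m, angles in rad, forces in N, time in s.
With the tool pointing down it reaches from about 0.35 to 0.925 m from the base axis. Payload 6.4 kg.
Tool frame: the origin (TCP) lies at the very end of the fingers, on their centre line; the grasp point (between the pads) lies ctrl.grip_depth behind it (ctrl.grip_depth is the distance from the TCP to the grasp point, in m); z points along the fingers, y is the line along which they close (so a half turn about z gives the same grasp; the last joint's range is limited). The gripper opens to 85 mm and grips with 20 to 120 N. Pads are 22 mm wide; open, the fingers measure 114 mm over their backs; the gripper's body (76 mm by 85 mm) begins 54 mm behind the grasp point. The pads swing forward as they close: fully open they stand 13 mm farther back than shut.
Start: joints at [-1.362, 0.245, 1.558, -0, 1.339, -0.174], TCP at [0.243, -0.603, 0.194] pointing down, gripper open.
Joint ranges: [-3.13, 3.13], [-1.02, 2.26], [0.13, 2.54], [-0.95, 4.09], [0.21, 2.88], [-2.74, 2.74]. Speed limits (rad/s): [2.57, 2.57, 3.14, 3.14, 3.14, 3.14].

INTERFACE

Orientations are given as a 3x3 rotation matrix whose columns are the frame's x, y, z axes.
In Python, from cell import ctrl, eyes gives the robot as it stands.
- The arm moves only by the tool servo_tool, never from a script. Its argument "rows" is a list of rows, each an object with "grip": the opening, from 0 (shut) to 1 (fully open); "dp": the shift along the world's x, y, z in cm, a list of three; "twist": the turn about the world's z in rad. A call has 1 to 20 rows; each row is the pose to reach, as a shift and turn from the pose commanded when the call began; what a row does not reach only later rows make up. A row lasts 1/8 s, in which the tool goes at most 62.5 mm and 10.7 degrees, less where a joint would pass 70% of its speed; a pose out of reach is approached as far as the arm can. A call with a gripper value outside its range is refused whole. The fingers move at their own pace and stop on an object; the grip force is fixed at half the most. Time passes only in rows, so rows that repeat a pose let the fingers close. It gives the time, the measured TCP pose, the force, the opening and the grip force at its end, in the units of the state.
- ctrl.state(): the state, without advancing time (a new reading comes with each control period).
- eyes.get_image(name): name is "scene" or "top" or "wrist"; returns the picture (480x640x3 uint8, blue, green, red); there is no depth.
- eyes.camera_model(name): a dict with "fovy" (degrees; the focal length in pixels is half the picture's height over the tangent of half this angle, whatever the lens; pixels are square), "cx", "cy" (the principal point, pixels), "pose" (4x4, takes a point from camera to world coordinates). Camera axes: x right, y down, z forward; pixel columns grow to the right and rows downward; lengths in m; the calibration is good to about 2 mm. The wrist camera is an equidistant fisheye: a pixel r from the principal point sees the ray r / f radians off the axis. A picture is of the moment at which its call begins: read the wrist's pose just before it. camera_model takes no time and is no camera call; for the wrist camera it gives the pose at the moment of the call.
- ctrl.finish_job(): hands the job in; it is judged then, once.
The state is a dict: "clock": time; "joint_pos": joint angles; "qd": joint speeds; "effort": joint torques, N m; "tcp_pos": TCP position; "ee_rot": TCP orientation; "contact_force": force on the tool from outside, world axes, zero at the start; "moment": the same for the moment, N m; "width": finger opening in m; "gripper_force": force on a finger pad.
Only numpy, scipy, OpenCV 4.12 (cv2) and the standard library are available. Lean on these libraries where they do the work, as an engineer would, in place of code of your own. Each camera call takes 0.05 s, during which the arm holds its last target. There are 200 camera calls.

## Working session

There is one attempt and no reset: what is moved stays moved. The work goes in short steps, Python scripts to look and compute and a tool call to move; the robot and the scene stay as the last step left them, time stands still between calls to the robot, and variables do not carry over. Pictures are saved under pics/ and viewed, at most 10 in all, crops included, and the job is handed in when it is done.

Besides the shell and the picture viewer there is one more tool, called after ">>>" as a command line: name --argument value ..., lists and objects as JSON in quotes. servo_tool: Moves the arm, as the interface text tells. Its arguments: {"type":"object","properties":{"rows":{"type":"array","items":{"type":"object","properties":{"grip":{"type":"number"},"dp":{"type":"array","items":{"type":"number"}},"twist":{"type":"number"}}}}},"required":["rows"]}

```bash
mkdir -p pics
python3 - <<'E'
from cell import ctrl, eyes
import cv2
for n in("top","scene"):
    cv2.imwrite(f"pics/{n}0.png",eyes.get_image(n)); m=eyes.camera_model(n); print(n,m)
s=ctrl.state(); print(s, ctrl.grip_depth)
E
```

```text
top {'fovy': 53.74347389179016, 'cx': 321.335984982505, 'cy': 242.88519076023042, 'pose': array([[-0.01617149, -0.98873245,  0.14881741,  0.45238876],
       [-0.99984197,  0.01489176, -0.00970972, -0.00288111],
       [ 0.00738417, -0.14895091, -0.98881702,  1.18976694],
       [ 0.        ,  0.        ,  0.        ,  1.        ]])}
scene {'fovy': 46.623591503987704, 'cx': 320.34680516595836, 'cy': 237.8459296342421, 'pose': array([[ 0.79369679,  0.45409531, -0.40477506,  1.14883193],
       [ 0.60813004, -0.57595779,  0.54630622, -0.71665872],
       [ 0.01494175, -0.67975737, -0.73328485,  1.00748156],
       [ 0.        ,  0.        ,  0.        ,  1.        ]])}
{'clock': 0.1, 'joint_pos': array([-1.36210752e+00,  2.45748635e-01,  1.55892456e+00,  1.12351044e-06,
        1.33875382e+00, -1.74102910e-01]), 'qd': array([ 0.00016616, -0.00083559, -0.00098905,  0.00026637,  0.00156224,
       -0.00081494]), 'effort': array([ 4.37759463e-04, -4.30667961e+01, -3.27130544e+01, -1.33282492e-04,
        2.81553694e-03,  9.59811814e-06]), 'tcp_pos': array([ 0.24266123, -0.6023631 ,  0.19287035]), 'ee_rot': array([[ 9.27625669e-01,  3.73511011e-01, -3.78967877e-04],
       [ 3.73511067e-01, -9.27623987e-01,  1.79478589e-03],
       [ 3.18832599e-04, -1.80643815e-03, -9.99998318e-01]]), 'contact_force': array([ 0.14505107,  0.09531769, -0.5186069 ]), 'moment': array([-0.00446289,  0.03467902, -0.01351092]), 'gripper_force': 0.0, 'width': 0.08551272942214194} 0.0187
```

View pics/top0.png

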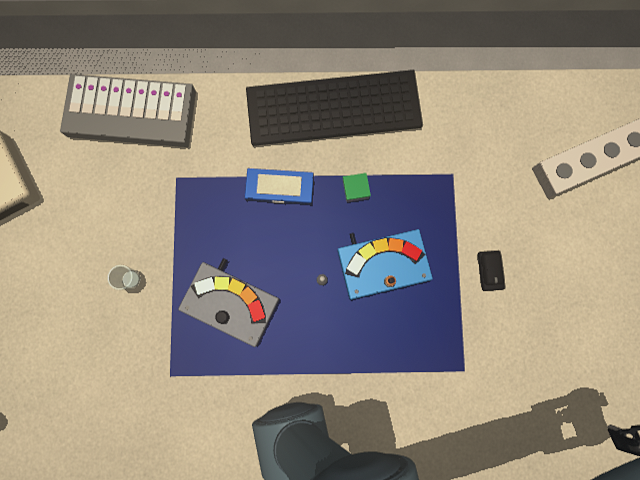

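View pics/scene0.png

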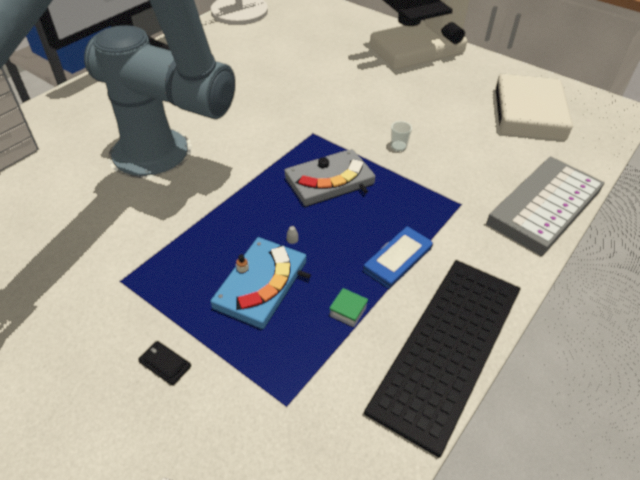

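The top view shows the blue unit with its white field near (355,264), red near (413,250) and the bottle near (390,281). The objective is at (322,280). Next I'll segment the fields and fit the pose.

```bash
cat > h.py <<'E'
import numpy as np, cv2
from scipy.optimize import least_squares
A=np.radians([44,22,0,-22,-44]); t=np.array([5,0,0,0,-5])*1e-3
F=np.c_[-.05+.095*np.cos(A)-t*np.sin(A), .095*np.sin(A)+t*np.cos(A)]  # field centres, unit frame
def project(n,m,P):
    T=np.linalg.inv(m["pose"]); p=P@T[:3,:3].T+T[:3,3]; f=240/np.tan(np.radians(m["fovy"]/2))
    if n=="wrist":
        r=np.hypot(p[:,0],p[:,1]); k=f*np.arctan2(r,p[:,2])/r
    else: k=f/p[:,2]
    return np.c_[m["cx"]+k*p[:,0],m["cy"]+k*p[:,1]]
def world(q):
    c,s=np.cos(q[2]),np.sin(q[2]); return np.c_[F@np.array([[c,s],[-s,c]])+q[:2],np.full(5,.044)]
def segment(img,roi):
    x0,y0,x1,y1=roi; h=cv2.cvtColor(img[y0:y1,x0:x1],cv2.COLOR_BGR2HSV).astype(int); H,S,V=h[...,0],h[...,1],h[...,2]
    out=[]
    ms=[(S<60)&(V>170),(S>=60)&(H>=24)&(H<36)&(V>150),(S>110)&(H>=17)&(H<24)&(V>150),(S>110)&(H>=9)&(H<17)&(V>150),(S>110)&((H<7)|(H>174))&(V>130)]
    for k in ms:
        n,l,st,c=cv2.connectedComponentsWithStats(k.astype(np.uint8)); 
        i=1+np.argmax(st[1:,4]); out.append(np.r_[c[i]+[x0,y0],st[i,4]])
    return np.array(out)
def fit(obs,q0):  # obs: list of (name,model,Nx2)
    r=least_squares(lambda q:np.concatenate([(project(n,m,world(q))-u[:,:2]).ravel() for n,m,u in obs]),q0,x_scale=[.01,.01,.1])
    return r.x,r.fun.reshape(-1,2)
E
python3 - <<'E'
from h import *
from cell import ctrl,eyes
o=[]
for n,roi in(("top",(335,225,440,305)),("scene",(205,232,315,330))):
    u=segment(cv2.imread(f"pics/{n}0.png"),roi); print(u.round(1)); m=eyes.camera_model(n); o.append((n,m,u))
    q,e=fit(o[-1:],[.5,-.1,0.2]); print(n,q.round(4),e.round(1).tolist())
q,e=fit(o,[.5,-.1,0.2]); print(q,e.round(1).tolist()); print(world(q))
m=eyes.camera_model("wrist"); print(m["pose"],m["fovy"])
E
```

```text
[[355.9 263.6 222. ]
 [367.3 251.1 177. ]
 [381.  245.2 154. ]
 [395.3 244.6 168. ]
 [411.2 250.5 219. ]]
top [ 0.5731 -0.1689  0.2159] [[0.1, -0.0], [-0.1, 0.0], [-0.3, -0.1], [0.1, 0.0], [0.1, 0.0]]
[[280.  254.5 220. ]
 [282.3 268.4 142. ]
 [278.2 280.3 187. ]
 [267.5 291.6 184. ]
 [249.5 299.6 246. ]]
scene [ 0.5777 -0.1691  0.2278] [[0.0, 0.2], [0.0, 0.0], [-0.5, 0.4], [-0.2, -0.2], [0.6, -0.4]]
[ 0.57536734 -0.16876669  0.22309842] [[0.0, -0.8], [-0.2, -0.8], [-0.5, -1.0], [-0.1, -1.0], [-0.1, -1.1], [-0.5, -0.3], [-0.7, -0.5], [-1.2, -0.1], [-1.0, -0.8], [-0.2, -1.0]]
[[ 0.57446617 -0.09761341  0.044     ]
 [ 0.60463215 -0.12563521  0.044     ]
 [ 0.61925209 -0.15881033  0.044     ]
 [ 0.62037984 -0.1950465   0.044     ]
 [ 0.60525973 -0.23334258  0.044     ]]
[[ 0.37219602 -0.8841904  -0.28227194  0.31462992]
 [-0.92815316 -0.35500959 -0.11180298 -0.57313181]
 [-0.00135412  0.30360422 -0.95279727  0.37293893]
 [ 0.          0.          0.          1.        ]] 65.70646984690485
```

>>> servo_tool --rows '[{"grip": 0, "dp": [3, 4, 0], "twist": -0.1}, {"grip": 0, "dp": [6, 8, 0], "twist": -0.2}, {"grip": 0, "dp": [9, 12, 0], "twist": -0.3}, {"grip": 0, "dp": [12, 16, 0], "twist": -0.4}, {"grip": 0, "dp": [15, 20, 0], "twist": -0.5}, {"grip": 0, "dp": [18, 24, 0], "twist": -0.6}, {"grip": 0, "dp": [21, 28, -1], "twist": -0.7}, {"grip": 0, "dp": [24, 32, -2], "twist": -0.8}, {"grip": 0, "dp": [27, 36, -3], "twist": -0.93}, {"grip": 0, "dp": [29, 40, -4], "twist": -0.93}, {"grip": 0, "dp": [31, 44, -4], "twist": -0.93}, {"grip": 0, "dp": [32, 47, -4], "twist": -0.93}, {"grip": 0, "dp": [33, 50, -4], "twist": -0.93}, {"grip": 0, "dp": [33, 50.5, -4], "twist": -0.93}, {"grip": 0, "dp": [33, 50.5, -4], "twist": -0.93}, {"grip": 0, "dp": [33, 50.5, -4], "twist": -0.93}, {"grip": 0, "dp": [33, 50.5, -4], "twist": -0.93}]'

```text
clock: 2.22
tcp_pos: [0.5726, -0.0989, 0.1539]
ee_rot: [[0.853, -0.521, 0.0], [-0.521, -0.853, -0.0], [0.0, 0.0, -1.0]]
contact_force: [-0.0, 0.6, -0.8]
width: -0.0
gripper_force: 0.0
```

Run:
```python
from h import *
from cell import ctrl,eyes
np.set_printoptions(suppress=True,precision=4)
m=eyes.camera_model("wrist"); im=eyes.get_image("wrist"); s=ctrl.state()
np.save("pics/m.npy",m["pose"])
print(m["cx"],m["cy"],m["fovy"]); print(s["clock"],s["tcp_pos"],s["ee_rot"],s["contact_force"],s["joint_pos"],s["width"])
u=project("wrist",m,world([.5754,-.1688,.2231])); print(u)
cv2.imwrite("pics/w1.png",im)
```

```text
318.20216011753826 239.23516790929287 65.70646984690485
2.275 [ 0.5727 -0.0987  0.1539] [[ 0.8534 -0.5213  0.    ]
 [-0.5213 -0.8534 -0.0001]
 [ 0.0001  0.0001 -1.    ]] [ 0.5965 -0.224  -0.2615] [-0.3657  0.1248  1.7713 -0.0001  1.2454  1.7535] -0.00013842375226162044
[[316.0558 220.2859]
 [326.3815 170.4807]
 [353.2257 132.8083]
 [392.2023 108.7181]
 [441.741  103.0157]]
```

View pics/w1.png

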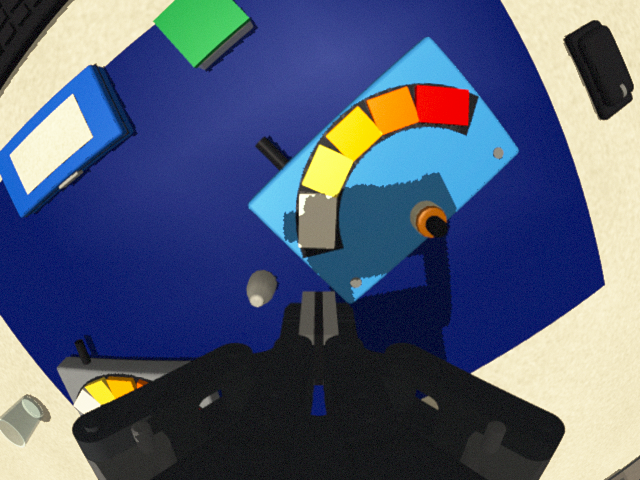

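The wrist view shows white (partly in shadow) at about (319,221) and red at about (443,105). The predicted positions were (316,220) and (442,103), so they agree closely. I'll do one fit to finish the pose.

Run:
```python
from h import *
from cell import ctrl,eyes
np.set_printoptions(suppress=True,precision=4)
m=eyes.camera_model("wrist"); im=cv2.imread("pics/w1.png")
u=segment(im,(295,80,480,260)); print(u.round(1)); u[0,:2]=[319,221]
q,e=fit([("wrist",m,u)],[.5754,-.1688,.2231]); print(q,e.round(1).tolist()); W=world(q); print(W)
P=ctrl.state()["tcp_pos"]; print("dp cm fields",100*(W-P))
# fine path along the bow, 11 deg spacing plus straight ends
a=np.radians(np.arange(44,-45,-11)); B=np.c_[-.05+.095*np.cos(a),.095*np.sin(a)]
c,s=np.cos(q[2]),np.sin(q[2]); B=B@np.array([[c,s],[-s,c]])+q[:2]; print("arc",(100*(B-P[:2])).round(2).tolist())
```

```text
[[ 303.   201.9  153. ]
 [ 340.1  153.2 3251. ]
 [ 390.1  111.7 1603. ]
 [ 428.3  219.   325. ]
 [ 442.   104.8 1921. ]]
[ 0.5569 -0.1661 -0.1112] [[-5.0, -6.3], [0.5, 17.7], [-11.8, 32.7], [-6.4, -84.0], [26.4, 41.3]]
[[ 0.5794 -0.0986  0.044 ]
 [ 0.5987 -0.1349  0.044 ]
 [ 0.6016 -0.1711  0.044 ]
 [ 0.5908 -0.2057  0.044 ]
 [ 0.5639 -0.2369  0.044 ]]
dp cm fields [[  0.6718   0.0155 -10.9932]
 [  2.6018  -3.6213 -10.9932]
 [  2.8943  -7.2349 -10.9932]
 [  1.8118 -10.6949 -10.9932]
 [ -0.8731 -13.8163 -10.9932]]
arc [[0.98, -0.38], [1.95, -1.92], [2.6, -3.62], [2.92, -5.41], [2.89, -7.23], [2.52, -9.02], [1.81, -10.69], [0.8, -12.21], [-0.49, -13.5]]
```

Run:
```python
from h import *
from cell import ctrl,eyes
np.set_printoptions(suppress=True,precision=4)
m=eyes.camera_model("wrist")
u=np.array([[319,221],[328,172],[355,133],[390.5,111.5],[442,104.8]])
q,e=fit([("wrist",m,u)],[.5754,-.1688,.2231]); print(q,e.round(1).tolist()); W=world(q)
P=ctrl.state()["tcp_pos"]; print("dp cm fields",100*(W-P))
a=np.radians(np.arange(44,-45,-11)); B=np.c_[-.05+.095*np.cos(a),.095*np.sin(a)]
c,s=np.cos(q[2]),np.sin(q[2]); B=B@np.array([[c,s],[-s,c]])+q[:2]; print("arc",(100*(B-P[:2])).round(2).tolist())
```

```text
[ 0.5741 -0.169   0.2321] [[-1.3, 1.0], [-0.4, 0.2], [-0.9, 1.4], [2.4, -1.6], [0.3, -1.0]]
dp cm fields [[ -0.0057   0.0813 -10.9932]
 [  3.0359  -2.6937 -10.9932]
 [  4.5276  -5.998  -10.9932]
 [  4.6728  -9.6205 -10.9932]
 [  3.1952 -13.4634 -10.9932]]
arc [[0.42, -0.19], [1.85, -1.32], [3.04, -2.69], [3.94, -4.27], [4.53, -6.0], [4.77, -7.8], [4.67, -9.62], [4.23, -11.39], [3.45, -13.03]]
```

>>> servo_tool --rows '[{"grip": 0, "dp": [-0.1, 0.2, -4], "twist": 0}, {"grip": 0, "dp": [-0.1, 0.2, -8], "twist": 0}, {"grip": 0, "dp": [-0.1, 0.2, -9.5], "twist": 0}, {"grip": 0, "dp": [-0.1, 0.2, -10.2], "twist": 0}, {"grip": 0, "dp": [-0.1, 0.2, -10.5], "twist": 0}, {"grip": 0, "dp": [-0.1, 0.2, -10.5], "twist": 0}, {"grip": 0, "dp": [-0.1, 0.2, -10.5], "twist": 0}]'

```text
clock: 3.15
tcp_pos: [0.5725, -0.0962, 0.0499]
ee_rot: [[0.854, -0.52, 0.002], [-0.52, -0.854, -0.001], [0.002, -0.0, -1.0]]
contact_force: [0.5, 0.0, -0.6]
width: -0.0
gripper_force: 0.0
```

Run:
```python
from h import *
from cell import ctrl,eyes
print(ctrl.state()["tcp_pos"],ctrl.state()["contact_force"])
cv2.imwrite("pics/w2.png",eyes.get_image("wrist"))
f=[]
for i in range(6): eyes.get_image("top"); f.append(ctrl.state()["contact_force"])
print(np.mean(f,0),np.std(f,0),ctrl.state()["clock"])
```

```text
[ 0.5725273  -0.09620241  0.04993831] [ 0.4843711   0.01765092 -0.63881947]
[ 0.15303882  0.34714406 -0.20716668] [0.64836489 0.53703997 0.5257407 ] 3.5
```

View pics/w2.png

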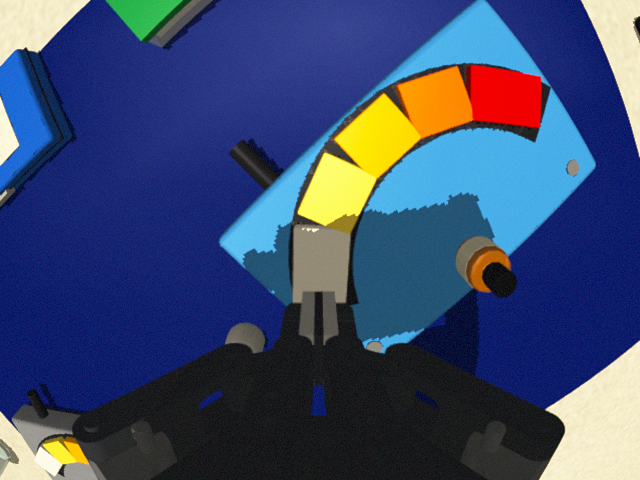

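Run:
```python
from h import *
from cell import ctrl,eyes
np.set_printoptions(suppress=True,precision=4)
m=eyes.camera_model("wrist"); s=ctrl.state(); P=s["tcp_pos"]; R=s["ee_rot"]
print(project("wrist",m,np.array([P,P+.011*R[:,0],P-.011*R[:,0],P+.011*R[:,1],P-[0,0,.006]])))
for q in([.5741,-.169,.2321],[.5754,-.1688,.2231]): print(project("wrist",m,world(q)))
u=np.array([[322,264],[338,189],[380,136],[435,102],[505,96]])
q,e=fit([("wrist",m,u)],[.5754,-.1688,.2231]); print(q,e.round(1).tolist()); W=world(q); print(W-P)
c=np.linalg.inv(m["pose"])@np.r_[P,1]; print(c, R.T@(m["pose"][:3,3]-P), R.T@m["pose"][:3,2])
```

```text
[[319.0803 275.2744]
 [319.0676 255.6761]
 [319.0909 294.026 ]
 [339.9573 275.1955]
 [319.0415 270.9146]]
[[321.3331 268.8618]
 [336.9714 194.5425]
 [378.5106 136.0544]
 [437.3489  99.6368]
 [507.3134  93.5389]]
[[319.1167 266.1946]
 [335.3666 191.6776]
 [377.4501 133.4575]
 [436.677   97.6183]
 [506.8368  92.2818]]
[ 0.5745 -0.1688  0.2157] [[-2.5, 2.7], [-1.7, 3.4], [-1.2, -1.5], [3.2, -2.8], [3.2, -1.6]]
[[ 0.0023 -0.0017 -0.005 ]
 [ 0.0323 -0.0299 -0.005 ]
 [ 0.0466 -0.0632 -0.005 ]
 [ 0.0475 -0.0995 -0.005 ]
 [ 0.0321 -0.1376 -0.005 ]]
[0.0005 0.019  0.195  1.    ] [ 0.0772 -0.0006 -0.18  ] [-0.3031  0.0008  0.953 ]
```

The wrist view shows the lit fingertips at (320,293), but the TCP projects to (319,275). I'll check with the scene camera and a zoomed wrist crop.

Run:
```python
from h import *
from cell import ctrl,eyes
m=eyes.camera_model("scene"); s=ctrl.state(); P=s["tcp_pos"]; R=s["ee_rot"]
im=eyes.get_image("scene"); a=cv2.resize(im[190:320,200:330],None,fx=4.5,fy=4.5,interpolation=3)
pts=project("scene",m,np.array([P,P+[0,0,.05]])); print(pts,(pts-[200,190])*4.5)
b=cv2.resize(cv2.imread("pics/w2.png")[240:360,300:345],None,fx=4.5,fy=4.5,interpolation=3)
o=np.zeros((585,585+b.shape[1],3),np.uint8); o[:,:585]=a; o[:b.shape[0],585:]=b
cv2.imwrite("pics/s2.png",o)
```

```text
[[278.93593829 251.83709149]
 [278.04623939 236.97098695]] [[355.21172231 278.26691169]
 [351.20807726 211.36944128]]
```

View pics/s2.png

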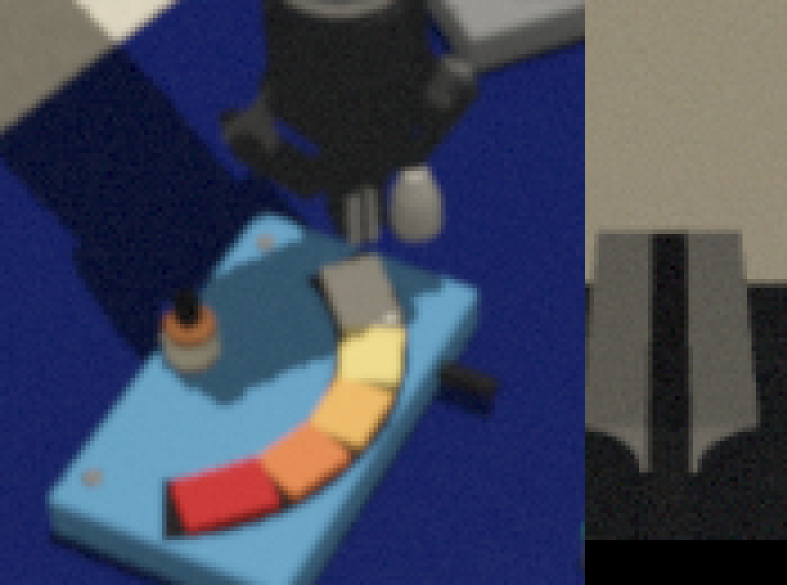

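The scene crop puts the tips at about (360,245), but the TCP projects to (355,278), so the real tips look higher than the reported TCP. I'll triangulate the front-bottom tip edge, which is visible in both views.

Run:
```python
from h import *
from cell import ctrl,eyes
np.set_printoptions(suppress=True,precision=4)
mw=eyes.camera_model("wrist"); ms=eyes.camera_model("scene"); s=ctrl.state(); P=s["tcp_pos"]; R=s["ee_rot"]
o=lambda L:R@L+P
r=least_squares(lambda L:np.r_[(project("wrist",mw,o(L)[None])-[319.5,291.5])[0],(project("scene",ms,o(L)[None])-[200+360/4.5,190+244/4.5])[0]],[0,0,0])
print("tip front edge in tool frame",r.x,r.fun)
```

```text
tip front edge in tool frame [ 0.0068  0.     -0.0339] [-0.1191 -0.0849 -0.7095 -0.2436]
```

>>> servo_tool --rows '[{"grip": 0, "dp": [0.1, 0, -0.3], "twist": 0}, {"grip": 0, "dp": [0.1, 0, -0.6], "twist": 0}, {"grip": 0, "dp": [0.1, 0, -0.8], "twist": 0}, {"grip": 0, "dp": [0.1, 0, -0.8], "twist": 0}]'

```text
clock: 4.05
tcp_pos: [0.5726, -0.0959, 0.0405]
ee_rot: [[0.854, -0.52, -0.001], [-0.52, -0.854, 0.0], [-0.001, 0.0, -1.0]]
contact_force: [-0.1, 1.1, -0.5]
width: -0.0002
gripper_force: 0.0
```

```bash
cat > look.py <<'E'
from h import *
from cell import ctrl,eyes
import sys
np.set_printoptions(suppress=True,precision=4)
f=[]
for i in range(8): im=eyes.get_image("scene"); f.append(ctrl.state()["contact_force"])
s=ctrl.state(); print(s["tcp_pos"],np.mean(f,0),s["moment"],s["clock"])
o=cv2.resize(im[220:320,205:325],None,fx=5,fy=5,interpolation=3)
cv2.imwrite(f"pics/{sys.argv[1]}.png",o)
E
python3 look.py s3
```

```text
[ 0.5728 -0.096   0.041 ] [-0.0458 -0.3032  0.2356] [0.0094 0.0214 0.0072] 4.45
```

No contact force at z = 0.041, so the tips really are shorter than the TCP says, as the images showed. I'll keep descending in guarded steps.

>>> servo_tool --rows '[{"grip": 0, "dp": [0, 0, -0.4], "twist": 0}, {"grip": 0, "dp": [0, 0, -0.8], "twist": 0}, {"grip": 0, "dp": [0, 0, -1.2], "twist": 0}, {"grip": 0, "dp": [0, 0, -1.4], "twist": 0}, {"grip": 0, "dp": [0, 0, -1.4], "twist": 0}]'

```text
clock: 5.08
tcp_pos: [0.5726, -0.0959, 0.0266]
ee_rot: [[0.854, -0.52, -0.0], [-0.52, -0.854, 0.0], [-0.0, 0.0, -1.0]]
contact_force: [-0.5, 0.6, 0.6]
width: 0.0
gripper_force: 0.0
```

```bash
python3 look.py s4
```

```text
[ 0.5729 -0.096   0.027 ] [-0.1416  0.0187  0.1088] [-0.0626 -0.0273 -0.065 ] 5.475
```

View pics/s4.png

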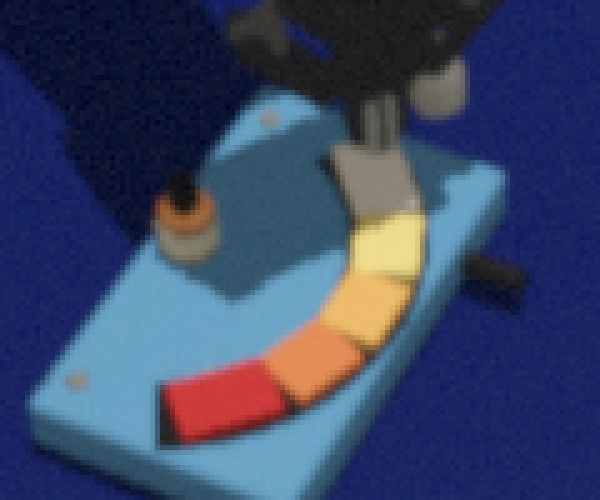

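The scene view shows the fingertips at crop (380,148), at the far edge of the white field (centre about (375,182)) and still above it. The objective's top at crop (440,85) is beside the finger linkage, so I'll check that clearance and refine the tip offset.

Run:
```python
from h import *
from cell import ctrl,eyes
np.set_printoptions(suppress=True,precision=4)
mw=eyes.camera_model("wrist"); ms=eyes.camera_model("scene"); s=ctrl.state(); P=s["tcp_pos"]; R=s["ee_rot"]
o=lambda L:R@L+P
for k in (146,150,154):
  r=least_squares(lambda L:np.r_[(project("wrist",mw,o(L)[None])-[319.5,291.5])[0],(project("scene",ms,o(L)[None])-[205+380/5,220+k/5])[0]],[0,0,0])
  print(k,"tip front edge tool frame",r.x,r.fun)
for x in(0,.004,.008,.011):
  for z in(-.02,-.025,-.03,-.035,-.04): print(x,z,project("wrist",mw,o([x,0,z])[None]).round(0),((project("scene",ms,o([x,0,z])[None])-[205,220])*5).round(0))
mt=eyes.camera_model("top")
r=least_squares(lambda L:(project("top",mt,np.r_[L,.025][None])-[322,280])[0],[.5,0]); L=R.T@(np.r_[r.x,.042]-P); print("objective",r.x,"in tool",L)
```

```text
146 tip front edge tool frame [ 0.0123 -0.     -0.0452] [-0.0616 -0.0455 -0.4017 -0.1449]
150 tip front edge tool frame [ 0.01   -0.     -0.0404] [-0.1026 -0.0757 -0.6483 -0.2336]
154 tip front edge tool frame [ 0.0076 -0.     -0.0355] [-0.1458 -0.1075 -0.8939 -0.3217]
0 -0.02 [[319. 292.]] [[372. 163.]]
0 -0.025 [[319. 296.]] [[371. 156.]]
0 -0.03 [[319. 301.]] [[371. 149.]]
0 -0.035 [[319. 306.]] [[370. 141.]]
0 -0.04 [[319. 312.]] [[370. 134.]]
0.004 -0.02 [[319. 284.]] [[374. 169.]]
0.004 -0.025 [[319. 289.]] [[374. 162.]]
0.004 -0.03 [[319. 293.]] [[373. 155.]]
0.004 -0.035 [[319. 298.]] [[373. 147.]]
0.004 -0.04 [[319. 304.]] [[373. 140.]]
0.008 -0.02 [[319. 276.]] [[377. 175.]]
0.008 -0.025 [[319. 281.]] [[377. 168.]]
0.008 -0.03 [[319. 285.]] [[376. 161.]]
0.008 -0.035 [[319. 290.]] [[376. 154.]]
0.008 -0.04 [[319. 295.]] [[375. 146.]]
0.011 -0.02 [[319. 270.]] [[379. 180.]]
0.011 -0.025 [[319. 275.]] [[379. 173.]]
0.011 -0.03 [[319. 279.]] [[378. 166.]]
0.011 -0.035 [[319. 284.]] [[378. 158.]]
0.011 -0.04 [[319. 289.]] [[377. 151.]]
objective [ 0.5354 -0.0145] in tool [-0.0744 -0.0501 -0.015 ]
```

>>> servo_tool --rows '[{"grip": 0, "dp": [0, -0.1, 1], "twist": 0}, {"grip": 0, "dp": [0, -0.1, 2], "twist": 0.15}, {"grip": 0, "dp": [0, -0.1, 2], "twist": 0.3}, {"grip": 0, "dp": [0, -0.1, 2], "twist": 0.45}, {"grip": 0, "dp": [0, -0.1, 2], "twist": 0.6}, {"grip": 0, "dp": [0, -0.1, 2], "twist": 0.75}, {"grip": 0, "dp": [0, -0.1, 2], "twist": 0.9}, {"grip": 0, "dp": [0, -0.1, 2], "twist": 1.05}, {"grip": 0, "dp": [0, -0.1, 2], "twist": 1.2}, {"grip": 0, "dp": [0, -0.1, 2], "twist": 1.35}, {"grip": 0, "dp": [0, -0.1, 1.5], "twist": 1.5}, {"grip": 0, "dp": [0, -0.1, 0.8], "twist": 1.54}, {"grip": 0, "dp": [0, -0.1, 0], "twist": 1.54}, {"grip": 0, "dp": [0, -0.1, 0], "twist": 1.54}]'

```text
clock: 7.22
tcp_pos: [0.5723, -0.0968, 0.0264]
ee_rot: [[0.547, 0.837, -0.001], [0.837, -0.547, 0.0], [-0.0, -0.001, -1.0]]
contact_force: [-0.1, -0.5, 0.1]
width: -0.0002
gripper_force: 0.0
```

```bash
python3 look.py s5
python3 - <<'E'
from h import *
from cell import ctrl,eyes
np.set_printoptions(suppress=True,precision=4)
s=ctrl.state(); P=s["tcp_pos"]; print(s["ee_rot"][:,1],s["joint_pos"])
mt=eyes.camera_model("top"); ms=eyes.camera_model("scene"); mw=eyes.camera_model("wrist")
# bottle cap in top0 and scene0
r=least_squares(lambda L:np.r_[(project("top",mt,np.r_[L,.08][None])-[391,282])[0],(project("scene",ms,np.r_[L,.08][None])-[241,257.5])[0]],[.55,-.2]); print("bottle",r.x,r.fun)
q=[.5747,-.1689,.226]; W=world(q); a=np.radians([44,22,0,-22,-44])+q[2]
d=r.x-W[:,:2]; print("radial/tangential to bottle",np.c_[d[:,0]*np.cos(a)+d[:,1]*np.sin(a),-d[:,0]*np.sin(a)+d[:,1]*np.cos(a)]); print(W)
for z in(-.03,-.035,-.04,-.045): print(z,((project("scene",ms,(P+s["ee_rot"]@[.011,0,z])[None])-[205,220])*5).round(0))
cv2.imwrite("pics/w5.png",eyes.get_image("wrist"))
E
```

```text
[ 0.5729 -0.097   0.0271] [ 0.0761 -0.2418 -0.3087] [ 0.004  -0.0013  0.0499] 7.625
[ 0.8375 -0.5464  0.0003] [-0.3627  0.2945  1.8325 -0.      1.0142  0.2153]
bottle [ 0.5292 -0.1769] [ 0.5078 -2.1276 -1.2387 -2.2907]
radial/tangential to bottle [[-0.0905 -0.006 ]
 [-0.0905  0.0008]
 [-0.0911  0.0024]
 [-0.0923  0.0037]
 [-0.0939  0.0095]]
[[ 0.5736 -0.0977  0.044 ]
 [ 0.6038 -0.1257  0.044 ]
 [ 0.6186 -0.1588  0.044 ]
 [ 0.6198 -0.195   0.044 ]
 [ 0.6048 -0.2334  0.044 ]]
-0.03 [[392. 144.]]
-0.035 [[392. 137.]]
-0.04 [[392. 129.]]
-0.045 [[391. 122.]]
```

View pics/s5.png

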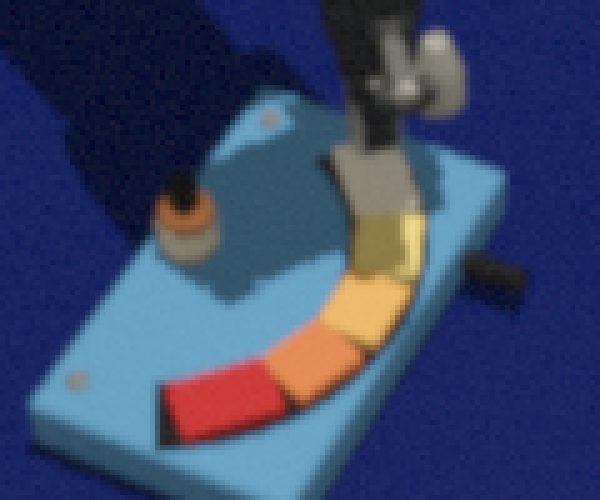

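The tips are now at about crop (380,148), still above the white field, and the bottle is 90 mm away radially. I'll continue the guarded descent.

>>> servo_tool --rows '[{"grip": 0, "dp": [0.1, -0.1, -0.3], "twist": 0}, {"grip": 0, "dp": [0.1, -0.1, -0.6], "twist": 0}, {"grip": 0, "dp": [0.1, -0.1, -0.9], "twist": 0}, {"grip": 0, "dp": [0.1, -0.1, -0.9], "twist": 0}]'

```text
clock: 8.18
tcp_pos: [0.5734, -0.0979, 0.0174]
ee_rot: [[0.546, 0.838, -0.001], [0.838, -0.546, 0.0], [-0.0, -0.001, -1.0]]
contact_force: [0.4, 0.5, 0.2]
width: -0.0001
gripper_force: 0.0
```

```bash
python3 look.py s6
```

```text
[ 0.5739 -0.098   0.018 ] [ 0.0138  0.0941 -0.0225] [-0.0068  0.0737 -0.0083] 8.575
```

>>> servo_tool --rows '[{"grip": 0, "dp": [0, 0, -0.2], "twist": 0}, {"grip": 0, "dp": [0, 0, -0.3], "twist": 0}, {"grip": 0, "dp": [0, 0, -0.3], "twist": 0}]'

```text
clock: 8.95
tcp_pos: [0.5737, -0.0979, 0.0147]
ee_rot: [[0.546, 0.838, -0.0], [0.838, -0.546, 0.0], [-0.0, -0.0, -1.0]]
contact_force: [-0.5, -0.2, 0.4]
width: -0.0001
gripper_force: 0.0
```

```bash
python3 look.py s7
```

```text
[ 0.5738 -0.098   0.0149] [-0.1674 -0.1923 -0.2065] [-0.0536  0.0089  0.0291] 9.35
```

View pics/s7.png

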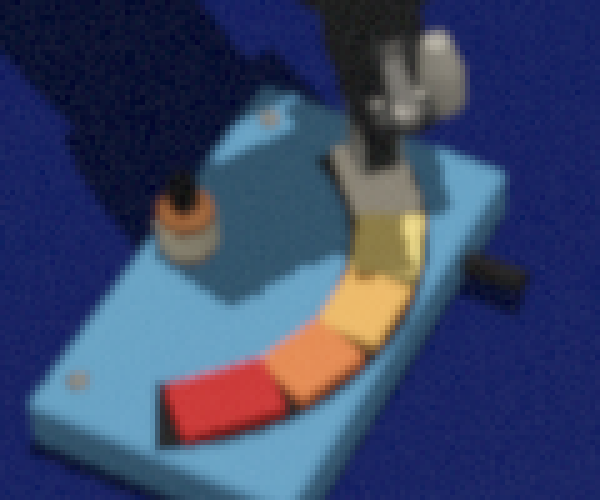

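The tip bottom is at about (380,168), roughly 8–13 mm short of the white centre.

>>> servo_tool --rows '[{"grip": 0, "dp": [0, 0, -0.2], "twist": 0}, {"grip": 0, "dp": [0, 0, -0.4], "twist": 0}, {"grip": 0, "dp": [0, 0, -0.4], "twist": 0}]'

```text
clock: 9.72
tcp_pos: [0.5735, -0.0979, 0.0105]
ee_rot: [[0.546, 0.838, -0.001], [0.838, -0.546, 0.0], [-0.0, -0.001, -1.0]]
contact_force: [-0.2, -0.4, -0.7]
width: 0.0001
gripper_force: 0.0
```

```bash
python3 look.py s8
```

```text
[ 0.5738 -0.098   0.011 ] [0.3466 0.0328 0.2412] [ 0.0065 -0.0355  0.0507] 10.125
```

>>> servo_tool --rows '[{"grip": 0, "dp": [0, 0, -0.2], "twist": 0}, {"grip": 0, "dp": [0, 0, -0.3], "twist": 0}, {"grip": 0, "dp": [0, 0, -0.3], "twist": 0}]'

```text
clock: 10.5
tcp_pos: [0.5737, -0.0979, 0.0077]
ee_rot: [[0.546, 0.838, -0.0], [0.838, -0.546, 0.0], [-0.0, -0.0, -1.0]]
contact_force: [0.1, 1.1, -0.0]
width: 0.0003
gripper_force: 0.0
```

```bash
python3 look.py s9
```

```text
[ 0.5738 -0.098   0.0079] [ 0.2399 -0.0901 -0.0089] [-0.0115 -0.0113 -0.0077] 10.9
```

>>> servo_tool --rows '[{"grip": 0, "dp": [0, 0, -0.15], "twist": 0}, {"grip": 0, "dp": [0, 0, -0.25], "twist": 0}, {"grip": 0, "dp": [0, 0, -0.25], "twist": 0}]'

```text
clock: 11.28
tcp_pos: [0.574, -0.098, 0.0055]
ee_rot: [[0.546, 0.838, 0.0], [0.838, -0.546, -0.0], [0.0, 0.0, -1.0]]
contact_force: [1.1, -0.2, 1.7]
width: 0.0001
gripper_force: 0.6
```

```bash
python3 look.py s10
```

```text
[ 0.5739 -0.098   0.0055] [-0.0872  0.1959  1.2953] [-0.0316 -0.0535 -0.0103] 11.675
```

Contact is at about 1.3 N, with TCP z ≈ 5.5 mm. Now the stroke: first half, white to light orange, pressed 0.8 mm deeper.

>>> servo_tool --rows '[{"grip": 0, "dp": [0, 0, -0.08], "twist": 0}, {"grip": 0, "dp": [0.2, -0.13, -0.08], "twist": 0}, {"grip": 0, "dp": [0.42, -0.27, -0.08], "twist": 0}, {"grip": 0, "dp": [0.8, -0.55, -0.08], "twist": -0.05}, {"grip": 0, "dp": [1.15, -0.83, -0.08], "twist": -0.1}, {"grip": 0, "dp": [1.5, -1.11, -0.08], "twist": -0.14}, {"grip": 0, "dp": [1.8, -1.4, -0.08], "twist": -0.19}, {"grip": 0, "dp": [2.13, -1.74, -0.08], "twist": -0.24}, {"grip": 0, "dp": [2.43, -2.08, -0.08], "twist": -0.29}, {"grip": 0, "dp": [2.72, -2.42, -0.08], "twist": -0.34}, {"grip": 0, "dp": [2.99, -2.77, -0.08], "twist": -0.38}, {"grip": 0, "dp": [3.24, -3.16, -0.08], "twist": -0.43}, {"grip": 0, "dp": [3.48, -3.56, -0.08], "twist": -0.48}, {"grip": 0, "dp": [3.69, -3.96, -0.08], "twist": -0.53}, {"grip": 0, "dp": [3.88, -4.35, -0.08], "twist": -0.58}, {"grip": 0, "dp": [4.06, -4.78, -0.08], "twist": -0.62}, {"grip": 0, "dp": [4.21, -5.21, -0.08], "twist": -0.67}, {"grip": 0, "dp": [4.35, -5.64, -0.08], "twist": -0.72}, {"grip": 0, "dp": [4.47, -6.08, -0.08], "twist": -0.77}, {"grip": 0, "dp": [4.47, -6.08, -0.08], "twist": -0.77}]'

```text
clock: 14.18
tcp_pos: [0.6189, -0.1595, 0.0048]
ee_rot: [[0.975, 0.221, 0.001], [0.221, -0.975, -0.001], [0.001, 0.001, -1.0]]
contact_force: [0.4, -1.5, 1.9]
width: 0.0002
gripper_force: 0.8
```

```bash
python3 look.py s11
```

```text
[ 0.6187 -0.1588  0.0047] [ 0.2702 -1.2054  1.4556] [-0.1945 -0.1145  0.0166] 14.575
```

View pics/s11.png

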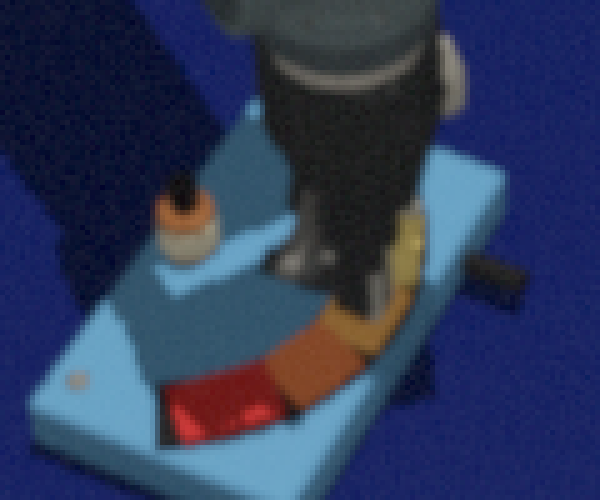

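The tips rest at about (370,310), in the middle of the light orange field, and the control hasn't shifted. Second half of the stroke, to red.

>>> servo_tool --rows '[{"grip": 0, "dp": [0.08, -0.45, -0.02], "twist": -0.05}, {"grip": 0, "dp": [0.15, -0.9, -0.02], "twist": -0.1}, {"grip": 0, "dp": [0.2, -1.35, -0.02], "twist": -0.14}, {"grip": 0, "dp": [0.23, -1.8, -0.02], "twist": -0.19}, {"grip": 0, "dp": [0.23, -2.26, -0.02], "twist": -0.24}, {"grip": 0, "dp": [0.21, -2.72, -0.02], "twist": -0.29}, {"grip": 0, "dp": [0.17, -3.17, -0.02], "twist": -0.34}, {"grip": 0, "dp": [0.12, -3.62, -0.02], "twist": -0.38}, {"grip": 0, "dp": [0.03, -4.07, -0.02], "twist": -0.43}, {"grip": 0, "dp": [-0.07, -4.52, -0.02], "twist": -0.48}, {"grip": 0, "dp": [-0.19, -4.96, -0.02], "twist": -0.53}, {"grip": 0, "dp": [-0.32, -5.39, -0.02], "twist": -0.58}, {"grip": 0, "dp": [-0.5, -5.81, -0.02], "twist": -0.63}, {"grip": 0, "dp": [-0.69, -6.23, -0.02], "twist": -0.68}, {"grip": 0, "dp": [-0.89, -6.64, -0.02], "twist": -0.73}, {"grip": 0, "dp": [-1.1, -7.03, -0.02], "twist": -0.77}, {"grip": 0, "dp": [-1.35, -7.42, -0.02], "twist": -0.77}, {"grip": 0, "dp": [-1.5, -7.68, -0.02], "twist": -0.77}, {"grip": 0, "dp": [-1.5, -7.68, -0.02], "twist": -0.77}, {"grip": 0, "dp": [-1.5, -7.68, -0.02], "twist": -0.77}]'

```text
clock: 17.08
tcp_pos: [0.6033, -0.236, 0.0044]
ee_rot: [[0.854, -0.52, -0.0], [-0.52, -0.854, -0.001], [0.0, 0.001, -1.0]]
contact_force: [-0.9, -1.6, 1.5]
width: -0.0003
gripper_force: 0.9
```

```bash
python3 look.py s12
```

```text
[ 0.6036 -0.2356  0.0044] [-0.6166 -1.4595  1.764 ] [-0.2309  0.0752  0.0306] 17.475
```

View pics/s12.png

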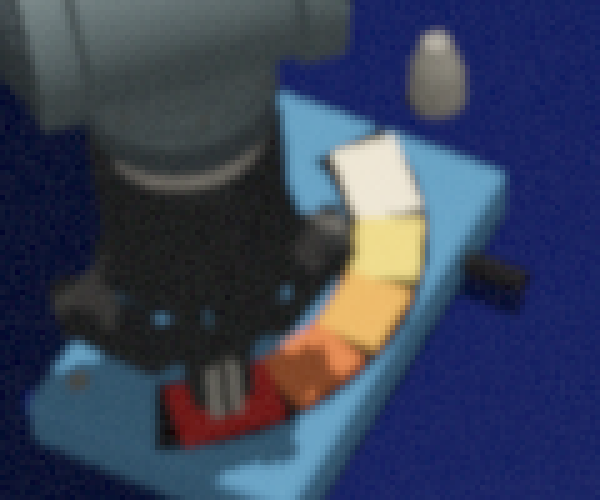

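The tips rest on red alone at about (225,400) with roughly 1.8 N. The control and the objective haven't moved; the arm hides the bottle in this view. Handing in.

```bash
python3 -c "
from cell import ctrl
print(ctrl.finish_job())"
```

```text
the job is handed in; nothing more can be done
None
```

I stroked the blue strip from white through yellow, light orange and dark orange to red, and handed the job in at about 17.5 s with the fingertips resting on red alone at about 1.8 N; the control had not moved, though the arm hid the bottle in the last picture.

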